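Tip the front row of caps into the cup

TASK

Two counting trays stand on the packing bench, one with blue caps and a blue lifting tab, one with black. Raise the blue tray by its tab until its front row of two blue caps slides off into the cup below, then lower it level again and let go; the rear row stays behind its raised lip on the tray. Do not lift the black tray.

Things in the scene. Friction and masses are not known exactly. Their poses are not given: they have to be found in the camera images.
- blue_tab (a point): Grip point of the blue lifting tab, at mid-height, 104 mm above the bench when level. The tab is a bar 14 mm wide (this point's y), 24 high, 60 long (x), sticking out from the middle of the tray's back wall; the point is 19 mm from its free end, 41 behind the wall, free on both sides; it can swivel between the fingers. x points from the tab to the cup, z up from the tray floor; pitch grows as the tray tips.
- blue_pivot (a point): Middle of the blue tray's pivot axis (along y), 135 mm ahead of the tab point, 100 mm above the bench; same axes. Stand fixed. Aluminium tray 80 x 110 mm, 0.18 to 0.35 kg, walls 20 mm, front open, a white 6 mm lip between the rows. It turns freely from 0 (level; falls back there) to 0.9 rad; the tab swings up and over. Caps slide from 13 to 20 degrees; at 35 the rear row still stays.
- blue_cup: White round cup under the pouring edge of the blue tray, mouth 104 mm across outside, 4 mm walls, 72 mm high, standing loose on the stand's foot 8 mm above the bench. It is already in the right place. Origin at the centre of its underside, z up.
- blue_front_left: Blue screw cap, a disc 28 mm across and 14 mm high, 12 g, lying flat at the start on the tray with the blue tab, in the front row, on the left side as seen looking from the tab towards the cup. Origin at the centre of its underside.
- blue_front_right: Blue screw cap, a disc 28 mm across and 14 mm high, 12 g, lying flat at the start on the tray with the blue tab, in the front row, on the right side as seen looking from the tab towards the cup. Origin at the centre of its underside.
- blue_rear_left: Blue screw cap, a disc 28 mm across and 14 mm high, 12 g, lying flat at the start on the tray with the blue tab, in the rear row, on the left side as seen looking from the tab towards the cup. Origin at the centre of its underside.
- blue_rear_right: Blue screw cap, a disc 28 mm across and 14 mm high, 12 g, lying flat at the start on the tray with the blue tab, in the rear row, on the right side as seen looking from the tab towards the cup. Origin at the centre of its underside.
- black_tab (a point): Grip point of the black lifting tab of the other tray, which is alike in all but the colour of tab and caps and stands beside the blue one, to its left or right. To be left down.
Things that resemble listed ones, but are neither listed nor needed, are in the scene too. Leave any orange or yellow look-alike of the blue_front_right alone.

How it is judged:
On the way:
1. the blue tray is tipped and its two front caps are in the cup (angle between blue_tab's own z axis and vertical above 0.15 rad and horizontal distance between each of blue_front_left, blue_front_right and blue_cup below 0.05 m and z of blue_front_left in the frame of blue_cup between 0 and 0.06 m and z of blue_front_right in the frame of blue_cup between 0 and 0.06 m), for 0.1 s.
At the end, for the whole second after the job is handed in: both front blue caps lie in the blue tray's upright cup (centre within 50 mm of its axis, below its rim), both rear blue caps lie on the tray behind the lip, the tray is level within 0.1 rad, and the caps are at rest (horizontal distance between each of blue_front_left, blue_front_right and blue_cup below 0.05 m and z of blue_front_left in the frame of blue_cup between 0 and 0.06 m and z of blue_front_right in the frame of blue_cup between 0 and 0.06 m and x of blue_rear_left in the frame of blue_tab between 0.05 and 0.095 m and y of blue_rear_left in the frame of blue_tab between -0.035 and 0.035 m and z of blue_rear_left in the frame of blue_tab between -0.012 and 0.012 m and x of blue_rear_right in the frame of blue_tab between 0.05 and 0.095 m and y of blue_rear_right in the frame of blue_tab between -0.035 and 0.035 m and z of blue_rear_right in the frame of blue_tab between -0.012 and 0.012 m and angle between blue_tab's own z axis and vertical below 0.1 rad and angle between blue_cup's own z axis and vertical below 0.17 rad and linear speed of each of blue_front_left, blue_front_right, blue_rear_left, blue_rear_right below 0.03 m/s); the robot touches nothing.
It fails at once if the black tray's tab is moved by more than 15 mm (distance of black_tab from where it was at the start of the episode above 0.015 m).
It also fails if it takes over 38 s, if anything falls off the work surface, if the arm or the gripper's body presses on something with over 40 N, if the wrist force passes 120 N, or if a joint passes its speed limit or range.

ROBOT

A 6-joint arm with a two-finger parallel gripper is mounted at the origin on the work surface. World frame = base frame: x ahead of the robot, y to its left, z up, the work surface at z = 0. Lengths are in m, angles in rad, forces in N, time in s.
With the tool pointing down it reaches from about 0.35 to 0.775 m from the base axis. Payload 5.5 kg.
Tool frame: the origin (TCP) lies on the centre line of the jaws, within the pads' length; the fingertips stand 11 mm ahead of it and the grasp point (between the pads) lies 8 mm behind it; z points along the fingers, y is the line along which they close (so a half turn about z gives the same grasp; the last joint's range is limited). The gripper opens to 85 mm and grips with 20 to 120 N. Pads are 22 mm wide; open, the fingers measure 114 mm over their backs; the gripper's body (76 mm by 85 mm) begins 54 mm behind the grasp point. The pads swing forward as they close: fully open they stand 13 mm farther back than shut.
Start: joints at [-1.287, 0.313, 0.046, 1.304, 0, 1.431], TCP at [0.236, -0.524, 0.204] pointing down, gripper open.
Joint ranges: [-2.76, 2.76], [-0.86, 1.69], [-1.03, 1.26], [-2.2, 2.34], [-1.47, 1.5], [-3.14, 3.14]. Speed limits (rad/s): [2.57, 2.57, 3.14, 3.14, 3.14, 3.14].

INTERFACE

Orientations are given as a unit quaternion [w, x, y, z].
In Python, from workcell import get_state, eyes, env gives the robot as it stands.
- The arm moves only by the shell command python3 -m inch 'ROWS' [OPENING] [FORCE]. ROWS is JSON, one flat list of numbers, 4 for each row, row after row: the shift along the tool's x, y, z in cm, then the turn about the tool's z in rad. A call has exactly 5 rows; each row shifts and turns the commanded pose from where the row before left it, along the tool's axes as they then stand; what a row does not reach is not made up. A row lasts 1/12 s, in which the tool goes at most 41.7 mm and 7.16 degrees, less where a joint would pass 70% of its speed; a pose out of reach is approached as far as the arm can. A call is refused whole if a number of a shift passes 4.17 or a number of a turn 0.125, either way. A call with a gripper value outside its range is refused whole. OPENING is the opening, from -1 (shut) to 1 (fully open), set as the call begins (- or left out, the last holds). The fingers move at their own pace and stop on an object; FORCE is the grip in N (left out, the last holds). Time passes only in rows, so rows that do not move let the fingers close, or fill a call up. It gives the time, the measured TCP pose, the force, the opening and the grip force at its end, in the units of the state.
- get_state(): the state, without advancing time (a new reading comes with each control period).
- eyes.read_camera(name): name is "scene" or "top" or "wrist"; returns the picture (480x640x3 uint8, red, green, blue); there is no depth.
- eyes.camera_info(name): a dict with "fovy" (degrees; the focal length in pixels is half the picture's height over the tangent of half this angle, whatever the lens; pixels are square), "cx", "cy" (the principal point, pixels), "xyz" and "orientation" of the camera in the world. Camera axes: x right, y down, z forward; pixel columns grow to the right and rows downward; lengths in m; the calibration is good to about 2 mm. A picture is of the moment at which its call begins: read the wrist's pose just before it. camera_info takes no time and is no camera call; for the wrist camera it gives the pose at the moment of the call.
- env.hand_in(): hands the job in; it is judged then, once.
The state is a dict: "clock": time; "joint_pos": joint angles; "qvel": joint speeds; "tau": joint torques, N m; "tcp_pos": TCP position; "orientation": TCP orientation; "wrist_force": force on the tool from outside, world axes, zero at the start; "ft_torque": the same for the moment, N m; "finger_gap": finger opening in m; "grip_force": force on a finger pad.
Only numpy, scipy, OpenCV 4.12 (cv2) and the standard library are available. Lean on these libraries where they do the work, as an engineer would, in place of code of your own. Each camera call takes 0.05 s, during which the arm holds its last target. There are 200 camera calls.

## Working session

There is one attempt and no reset: what is moved stays moved. The work goes in short steps, Python scripts to look and compute and a shell command to move; the robot and the scene stay as the last step left them, time stands still between calls to the robot, and variables do not carry over. Pictures are saved under pics/ and viewed, at most 13 in all, crops included, and the job is handed in when it is done.

```bash
mkdir -p pics; ls; python3 - <<'E'
from workcell import get_state, eyes
import cv2
print(get_state())
for n in ("scene","top"):
    print(n,eyes.camera_info(n)); cv2.imwrite(f"pics/{n}1.png",eyes.read_camera(n)[:,:,::-1])
E
```

```text
pics
{'clock': 0.0, 'joint_pos': array([-1.28660524e+00,  3.14015602e-01,  4.49638012e-02,  1.30360359e+00,
       -1.19984046e-05,  1.43124425e+00]), 'qvel': array([-5.01026535e-04,  6.94007271e-05,  1.07237659e-03,  3.75963340e-04,
        7.72511521e-04, -2.67503537e-04]), 'tau': array([-1.28305011e-03, -4.80622315e+01,  2.98537624e+01,  1.94636313e-02,
       -6.16889452e-05,  6.14057285e-06]), 'tcp_pos': array([ 0.23627717, -0.52358643,  0.20349407]), 'orientation': array([-9.26667779e-04,  9.77638628e-01,  2.10289915e-01, -7.31481544e-05]), 'wrist_force': array([ 0.32731818,  0.12115333, -0.83264271]), 'ft_torque': array([-0.005816  ,  0.02146987,  0.01017912]), 'grip_force': 0.0, 'finger_gap': 0.08548033710212627}
scene {'fovy': 50.74619062283918, 'cx': 319.22659256620295, 'cy': 244.52755529893045, 'xyz': array([ 0.82602464, -0.43335201,  0.6968665 ]), 'orientation': array([-0.31501341,  0.91301723,  0.24543883, -0.08322184])}
top {'fovy': 51.59849970562291, 'cx': 320.16184439097407, 'cy': 232.43636730005562, 'xyz': array([ 0.48927983, -0.01302827,  0.88653183]), 'orientation': array([ 0.03084037, -0.69601226,  0.71590105, -0.04584209])}
```

View pics/scene1.png

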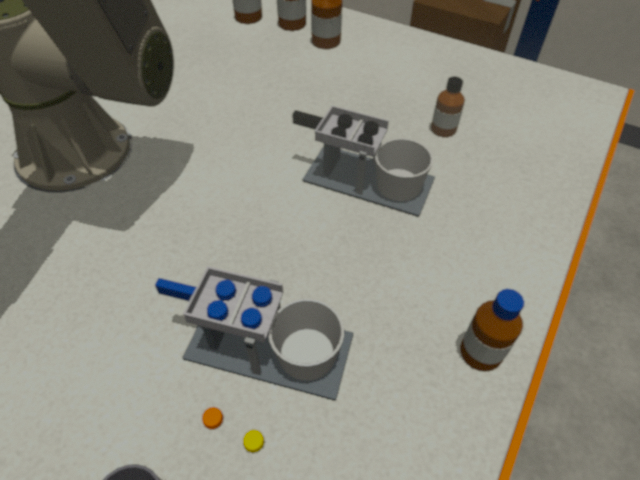

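View pics/top1.png

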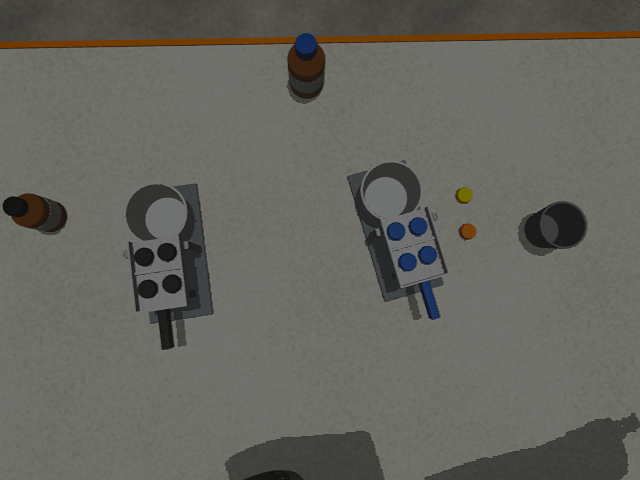

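The top view shows two tray stands. The blue-tab tray has its tab at about (430,300), caps at (396,231), (418,226), (407,262) and (428,255), and its cup at (390,192). The black one has its tab at (167,330). The candidate blue things are the tab bar at (430,300), the bottle cap at (306,45) and the tray caps. Only the bar sticks out of the tray's back wall, so that is the tab. In the scene view it is at (175,289).

I'll fit the known box outline to the blue blob in both views, and make a confirming crop.

```bash
cat > h.py <<'E'
import numpy as np, cv2
from scipy.spatial.transform import Rotation as R
from scipy.optimize import minimize
from workcell import get_state, eyes
def rot(q): return R.from_quat([q[1],q[2],q[3],q[0]]).as_matrix()
def proj(c,P):
    f=240/np.tan(np.radians(c['fovy'])/2); p=(np.asarray(P)-c['xyz'])@rot(c['orientation'])
    return p[:,:2]/p[:,2:]*f+[c['cx'],c['cy']]
def blue(img):
    h=cv2.cvtColor(img,cv2.COLOR_RGB2HSV); return cv2.inRange(h,(105,130,40),(130,255,255))
def blobs(img):
    n,l,s,c=cv2.connectedComponentsWithStats(blue(img)); return l,[(i,s[i,4],c[i].round(1)) for i in range(1,n) if s[i,4]>20]
B=np.array([[x,y,z] for x in(-.019,.041) for y in(-.007,.007) for z in(-.012,.012)])
def world(p,P): # p: x y z yaw of tab frame
    return np.asarray(P)@R.from_euler('z',p[3]).as_matrix().T+p[:3]
def fit(views,p0): # views: list (cam,mask)
    def cost(p):
        t=0
        for c,m in views:
            h=cv2.convexHull(proj(c,world(p,B)).astype(np.float32))
            k=np.zeros(m.shape,np.uint8); cv2.fillConvexPoly(k,np.round(h*16).astype(np.int32),255,cv2.LINE_AA,4)
            t+=np.abs(k.astype(float)-m).sum()/m.sum()
        return t
    best=None
    for s in (1,-.5,.3):
        S=np.vstack([p0]+[np.array(p0)+s*d for d in np.diag([.02,.02,.02,.2])])
        r=minimize(cost,p0,method='Nelder-Mead',options=dict(initial_simplex=S,xatol=1e-5,fatol=1e-5)); p0=r.x
    return r.x,r.fun
E
python3 - <<'E'
from h import *
V=[];
for n,px in (("top",(430,300)),("scene",(175,289))):
    im=eyes.read_camera(n); l,b=blobs(im); print(n,b)
    i=min(b,key=lambda t:np.hypot(*(t[2]-px)))[0]; V.append((eyes.camera_info(n),(l==i).astype(np.uint8)*255.))
    if n=="top": cv2.imwrite("pics/crop.png",cv2.resize(im[150:340,320:500,::-1],None,fx=3,fy=3,interpolation=2))
# start: ray of top pixel at z=.104
c=V[0][0]; f=240/np.tan(np.radians(c['fovy'])/2)
d=rot(c['orientation'])@[(430-c['cx'])/f,(300-c['cy'])/f,1]; g=c['xyz']+d*(.104-c['xyz'][2])/d[2]
for z0 in (.104,.12):
    p,e=fit(V,[g[0],g[1],z0,.2]); print(p.round(4),e)
for c,_ in V: print(proj(c,world(p,[[0,0,0],[.135,0,0]])))
E
```

```text
top [(1, np.int32(361), array([305.4,  43.4])), (2, np.int32(246), array([417.7, 226.1])), (3, np.int32(245), array([395.5, 230.6])), (4, np.int32(249), array([427.3, 254.5])), (5, np.int32(246), array([407.1, 261.5])), (6, np.int32(337), array([429.9, 299.6]))]
scene [(1, np.int32(874), array([538.1,  21.6])), (10, np.int32(462), array([174.3, 288.7])), (11, np.int32(588), array([221.2, 299.7])), (12, np.int32(300), array([261.6, 295.8])), (13, np.int32(654), array([507.8, 304. ])), (14, np.int32(302), array([251. , 317.9]))]
[ 0.4533 -0.2007  0.1019  0.1156] 1.4190372921041448
[ 0.4533 -0.2009  0.1016  0.1177] 1.4234720846345912
[[430.42056505 306.15072268]
 [416.11168833 221.87487598]]
[[170.54721462 288.10875046]
 [256.34826302 321.90552465]]
```

View pics/crop.png

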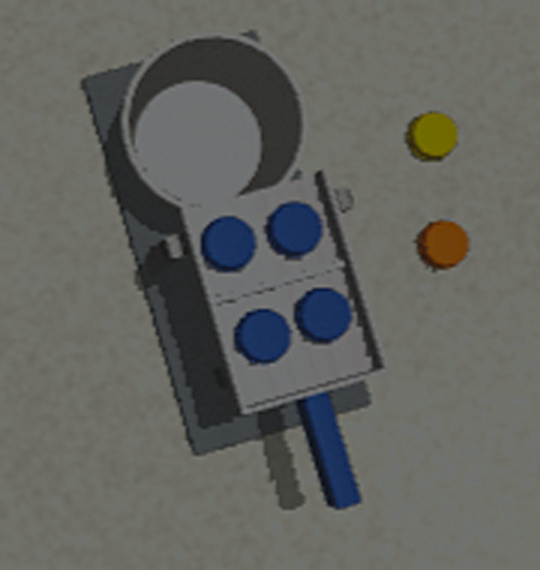

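The crop confirms it: the blue bar sticks out of the back wall of the tray with blue caps, and the orange and yellow discs lie separately on the bench. The outline fit is poor, so I'll check the starting guess and the cost in each view.

```bash
python3 - <<'E'
from h import *
V=[]
for n,px in (("top",(430,300)),("scene",(175,289))):
    im=eyes.read_camera(n); l,b=blobs(im)
    i=min(b,key=lambda t:np.hypot(*(t[2]-px)))[0]; m=(l==i).astype(np.uint8)*255
    print(n,cv2.minAreaRect(cv2.findNonZero(m)),cv2.boundingRect(m))
    V.append((eyes.camera_info(n),m.astype(float)))
for x in (.44,.45,.46):
  for y in (.2,.3):
    for v in (V[:1],V[1:],V):
        p,e=fit(v,[x,-.2,.104,y]); print(p.round(4),round(e,3),end=' | ')
    print()
for c,_ in V: print(cv2.boundingRect(proj(c,world(p,B)).astype(np.float32)))
E
```

```text
top ((430.078369140625, 299.6297607421875), (38.01060485839844, 9.190183639526367), 72.89727020263672) (421, 281, 19, 38)
scene ((174.2843017578125, 288.9652099609375), (37.877685546875, 13.139869689941406), 13.5704345703125) (156, 279, 39, 20)
[ 0.4432 -0.2651 -0.1571  0.2512] 0.309 | [ 0.2963 -0.1063 -0.143   0.2551] 0.105 | [ 0.4533 -0.2008  0.1033  0.0965] 1.414 | 
[ 0.441  -0.2679 -0.1665  0.2467] 0.312 | [ 0.3064 -0.1127 -0.1262  0.2591] 0.108 | [ 0.4518 -0.2015  0.0969  0.2094] 1.423 | 
[ 0.4455 -0.2479 -0.0886  0.2541] 0.327 | [ 0.3004 -0.109  -0.1359  0.2539] 0.105 | [ 0.4533 -0.2007  0.1017  0.1221] 1.414 | 
[ 0.4391 -0.2711 -0.1787  0.2476] 0.313 | [ 0.2974 -0.107  -0.141   0.2541] 0.104 | [ 0.4525 -0.2012  0.0997  0.1552] 1.418 | 
[ 0.4432 -0.2719 -0.1846  0.257 ] 0.307 | [ 0.3017 -0.1101 -0.1334  0.2543] 0.105 | [ 0.4518 -0.2008  0.1033  0.1   ] 1.415 | 
[ 0.4431 -0.2663 -0.1623  0.2347] 0.309 | [ 0.3024 -0.1103 -0.1324  0.2539] 0.106 | [ 0.4535 -0.2009  0.1014  0.1314] 1.412 | 
(419, 279, 20, 41)
(154, 275, 47, 32)
```

```bash
python3 - <<'E'
from h import *
out=[]
for n,px in (("top",(430,300)),("scene",(175,289))):
    im=eyes.read_camera(n)[:,:,::-1].copy(); x,y=px; s=6
    cr=cv2.resize(im[y-40:y+40,x-30:x+36],None,fx=s,fy=s,interpolation=cv2.INTER_NEAREST)
    cr=np.clip(cr*1.8,0,255).astype(np.uint8)
    q=(proj(eyes.camera_info(n),world([.455,-.2,.104,.25],B))-[x-30,y-40]+.5)*s
    for a in range(8):
        for b in range(a):
            if bin(a^b).count('1')==1: cv2.line(cr,tuple(q[a].astype(int)),tuple(q[b].astype(int)),(0,0,255),1)
    out.append(cr)
cv2.imwrite("pics/ov.png",np.hstack(out))
E
```

```text
(no output)
```

View pics/ov.png

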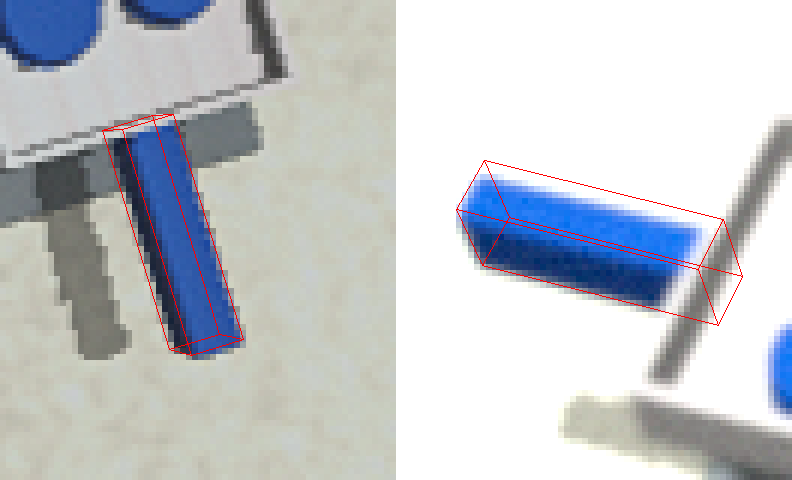

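The overlay shows the calibration is right, but the dark sides and the wall's occlusion spoil the outline fit. I'll triangulate corners instead. The free-end top-face middle is at (436.4,318.6) in the top view and (158.3,281.4) in the scene view. The top-face end at the wall is at (425.3,281.8) in the top view.

```bash
cat >> h.py <<'E'
def ray(c,u):
    f=240/np.tan(np.radians(c['fovy'])/2); d=rot(c['orientation'])@[(u[0]-c['cx'])/f,(u[1]-c['cy'])/f,1]; return d/np.linalg.norm(d)
def tri(cs,us):
    A=0;b=0
    for c,u in zip(cs,us):
        d=ray(c,u); M=np.eye(3)-np.outer(d,d); A=A+M; b=b+M@c['xyz']
    return np.linalg.solve(A,b)
def atz(c,u,z): d=ray(c,u); return c['xyz']+d*(z-c['xyz'][2])/d[2]
E
python3 - <<'E'
from h import *
t,s=eyes.camera_info("top"),eyes.camera_info("scene")
e=tri((t,s),((436.4,318.6),(158.3,281.4))); w=atz(t,(425.3,281.8),e[2]); d=(w-e)[:2]; L=np.hypot(*d); d/=L
print("end",e,"len",L,"yaw",np.arctan2(d[1],d[0]),"tab",e[:2]+.019*d, e[2]-.012)
fl=[((395.5,230.6),),((417.7,226.1),),((407.1,261.5),),((427.3,254.5),)]
C=np.array([atz(t,f[0],.118) for f in fl]); print(C.round(4))
v=(C[0]+C[1]-C[2]-C[3]); print("cap yaw",np.arctan2(v[1],v[0]))
print("cup mouth",atz(t,(390,192),.08))
st=get_state(); r=rot(st['orientation']); print(st['clock'],r.round(3).tolist()); print(eyes.camera_info('wrist'))
E
```

```text
end [ 0.43573726 -0.20557567  0.11107259] len 0.0573421253199347 yaw 0.22862441402786512 tab [ 0.45424286 -0.20126955] 0.09907259045883447
[[ 0.5725 -0.1484  0.118 ]
 [ 0.5786 -0.1836  0.118 ]
 [ 0.5237 -0.1642  0.118 ]
 [ 0.5337 -0.1963  0.118 ]]
cap yaw 0.2964554577559454
cup mouth [ 0.64100929 -0.14889884  0.08      ]
0.4 [[0.912, 0.411, -0.0], [0.411, -0.912, 0.0], [0.0, -0.0, -1.0]]
{'fovy': 60.023839326187606, 'cx': 317.64219550475315, 'cy': 235.66043776215037, 'xyz': array([ 0.31223915, -0.48960948,  0.37390352]), 'orientation': array([ 0.13943951,  0.82819036, -0.53519904, -0.09066051])}
```

The tab point is near (0.455, -0.201, 0.102), yaw about 0.25. The black tray is well away. I'll move over the tab.

```bash
python3 -m inch '[2.7,-1.7,0,0, 2.7,-1.7,0,0, 2.7,-1.7,0,0, 2.7,-1.7,0,0, 2.7,-1.7,0,0]' 1; python3 -m inch '[2.7,-1.7,0,0, 2.7,-1.7,0,0, 2.7,-1.7,0,0, 2.7,-1.7,0,0, 0,0,0,0.09]'; python3 -m inch '[0,0,0,0.08, 0,0,0,0, 0,0,0,0, 0,0,0,0, 0,0,0,0]'
cat > to.py <<'E'
from h import *; import sys
# remaining tool-axis shift (cm) and turn to reach world target x y z yaw
x,y,z,w=map(float,sys.argv[1:]); s=get_state(); r=rot(s['orientation'])
print((100*(np.array([x,y,z])-s['tcp_pos'])@r).round(2),'turn',round(np.arctan2(r[1,0],r[0,0])-w,3),s['clock'])
E
python3 to.py .455 -.201 .19 .25; python3 - <<'E'
from h import *
c=eyes.camera_info('wrist'); im=eyes.read_camera('wrist'); cv2.imwrite('pics/w1.png',im[:,:,::-1]); print(proj(c,world([.455,-.201,.102,.25],B[[1,3,5,7]])).round(1).tolist())
np.save('w1.npy',c,allow_pickle=True)
E
```

```text
clock: 0.82
tcp_pos: [0.325, -0.39, 0.2044]
orientation: [0.0, 0.978, 0.21, 0.0]
wrist_force: [0.2, 0.2, 0.4]
finger_gap: 0.0857
grip_force: 0.0
clock: 1.23
tcp_pos: [0.397, -0.2805, 0.2047]
orientation: [-0.001, 0.986, 0.168, 0.001]
wrist_force: [-1.1, -0.0, 0.3]
finger_gap: 0.0855
grip_force: 0.0
clock: 1.65
tcp_pos: [0.3948, -0.2852, 0.2044]
orientation: [0.0, 0.992, 0.127, 0.0]
wrist_force: [-0.2, -0.3, -0.0]
finger_gap: 0.0856
grip_force: 0.0
[ 7.94 -6.63  1.44] turn 0.004 1.65
[[220.6, 131.1], [197.6, 131.0], [212.8, 21.5], [187.9, 21.4]]
```

View pics/w1.png

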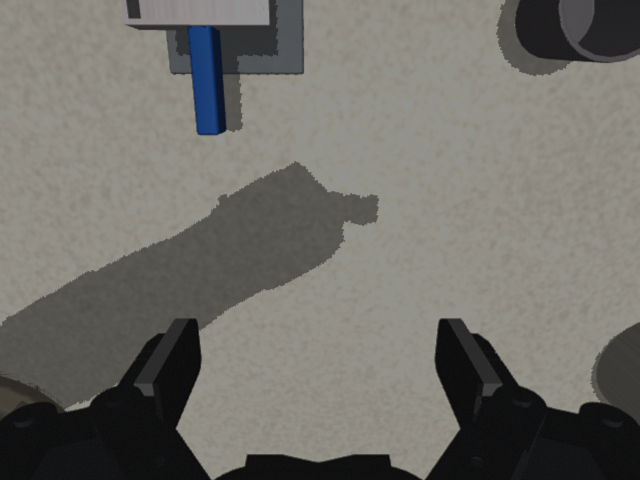

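The wrist view shows the blue tab with its free end at (210,133) and the wall end at (202,27). My model predicts (209,131) and (200,21), so the pose holds to about 1–2 mm. I'll go above the tab and measure again.

```bash
python3 -m inch '[2.65,-2.2,0.5,0, 2.65,-2.2,0.5,0, 2.65,-2.2,0.4,0, 0,0,0,0, 0,0,0,0]'; python3 to.py .455 -.201 .095 .25; python3 - <<'E'
from h import *
c=eyes.camera_info('wrist'); im=eyes.read_camera('wrist'); cv2.imwrite('pics/w2.png',im[:,:,::-1]); print(proj(c,world([.455,-.201,.102,.25],B[[1,3,5,7]])).round(1).tolist())
c1=np.load('w1.npy',allow_pickle=True).item()
for cc,f in((c1,'w1'),(c,'w2')):
    l,b=blobs(cv2.imread(f'pics/{f}.png')[:,:,::-1]); print(b)
E
```

```text
clock: 2.12
tcp_pos: [0.4558, -0.1998, 0.19]
orientation: [-0.0, 0.992, 0.128, -0.0]
wrist_force: [0.8, -0.5, -1.2]
finger_gap: 0.0856
grip_force: 0.0
[-0.11  0.1   9.5 ] turn 0.007 2.1167
[[330.4, 262.3], [308.5, 262.1], [332.1, 168.8], [308.5, 168.7]]
[(1, np.int32(3203), array([206.7,  78.4]))]
[(1, np.int32(1714), array([284.2,  16.6])), (2, np.int32(1932), array([350.3,  19. ])), (3, np.int32(1960), array([350. , 105.6])), (4, np.int32(1939), array([291.6, 108.6])), (5, np.int32(1919), array([318.3, 219.6]))]
```

View pics/w2.png

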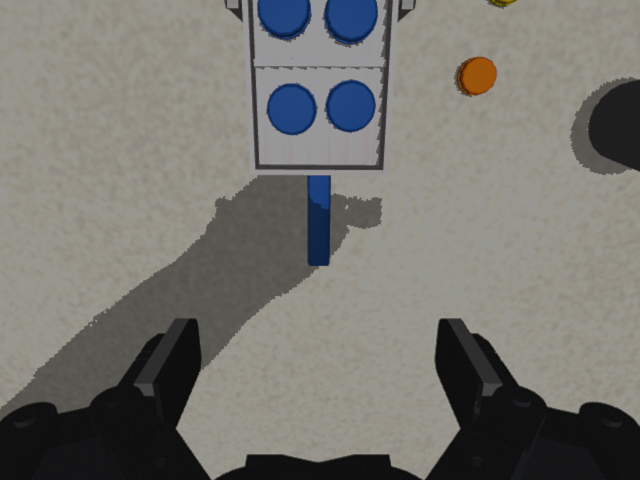

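The tab lies centred between the fingers, at x=318, and the tray walls are symmetric about column 320, so the yaw is aligned. The free end is at row 265 against a predicted 262, so the tab is 2 mm nearer in x, at about (0.453,-0.2015). Descending and closing.

```bash
python3 -m inch '[-0.1,0.05,2.5,0, -0.1,0.05,2.5,0, -0.1,0,2.5,0, 0,0,1.8,0, 0,0,0,0]'; python3 -m inch '[0,0,0,0, 0,0,0,0, 0,0,0,0, 0,0,0,0, 0,0,0,0]' -1 25; python3 -m inch '[0,0,0,0, 0,0,0,0, 0,0,0,0, 0,0,0,0, 0,0,0,0]'; python3 - <<'E'
from h import *
s=get_state();print(s['tcp_pos'],s['wrist_force'])
th=np.radians(np.arange(0,36,3)); 
x=-.135*np.cos(th)+.004*np.sin(th); z=.135*np.sin(th)+.004*np.cos(th)
print(np.c_[np.degrees(th)[1:],100*np.diff(x),100*np.diff(z),100*(x[1:]-x[0]),100*(z[1:]-z[0])].round(2))
E
```

```text
clock: 2.58
tcp_pos: [0.4496, -0.2024, 0.094]
orientation: [-0.002, 0.992, 0.125, -0.003]
wrist_force: [-1.2, -0.2, -0.9]
finger_gap: 0.0851
grip_force: 0.0
clock: 3.0
tcp_pos: [0.4535, -0.2032, 0.0985]
orientation: [0.001, 0.992, 0.127, 0.001]
wrist_force: [-0.1, 0.3, -0.2]
finger_gap: 0.0256
grip_force: 0.0
clock: 3.42
tcp_pos: [0.4528, -0.2026, 0.0974]
orientation: [0.0, 0.992, 0.127, -0.0]
wrist_force: [-0.1, -0.3, -0.2]
finger_gap: -0.0002
grip_force: 0.0
[ 0.4527532  -0.20258123  0.09737769] [-0.06638625 -0.32118319 -0.16760588]
[[ 3.    0.04  0.71  0.04  0.71]
 [ 6.    0.08  0.7   0.12  1.41]
 [ 9.    0.11  0.7   0.23  2.11]
 [12.    0.15  0.69  0.38  2.8 ]
 [15.    0.19  0.68  0.56  3.48]
 [18.    0.22  0.67  0.78  4.15]
 [21.    0.26  0.66  1.04  4.81]
 [24.    0.29  0.64  1.33  5.46]
 [27.    0.32  0.63  1.65  6.09]
 [30.    0.36  0.61  2.01  6.7 ]
 [33.    0.39  0.59  2.4   7.29]]
```

The fingers shut on nothing (gap 0). I'll take a look.

```bash
python3 - <<'E'
from h import *
s=get_state(); print(s)
a=eyes.read_camera('wrist'); b=eyes.read_camera('scene')
cr=cv2.resize(b[220:360,120:330],(600,400),interpolation=2)
cv2.imwrite('pics/m.png',np.hstack([cv2.resize(a,(400,300)),cv2.resize(cr,(400,300))])[:,:,::-1])
E
```

```text
{'clock': 3.4167, 'joint_pos': array([-5.82672667e-01,  2.22941257e-01, -3.46313090e-01,  1.00157001e+00,
       -7.16621315e-05,  2.30498796e+00]), 'qvel': array([-1.22476367e-03,  1.28776739e-03, -1.84538087e-03, -4.42469221e-05,
       -1.05192717e-04,  2.02394029e-04]), 'tau': array([ 1.06954296e-03, -4.04290617e+01,  2.73700368e+01,  1.05277250e-03,
       -3.59351534e-04, -1.17481377e-04]), 'tcp_pos': array([ 0.4527532 , -0.20258123,  0.09737769]), 'orientation': array([ 1.80493732e-05,  9.91950637e-01,  1.26625166e-01, -3.39782502e-05]), 'wrist_force': array([-0.06638625, -0.32118319, -0.16760588]), 'ft_torque': array([0.01597337, 0.00254829, 0.04790032]), 'grip_force': 0.0, 'finger_gap': -0.00017309125621190147}
```

View pics/m.png

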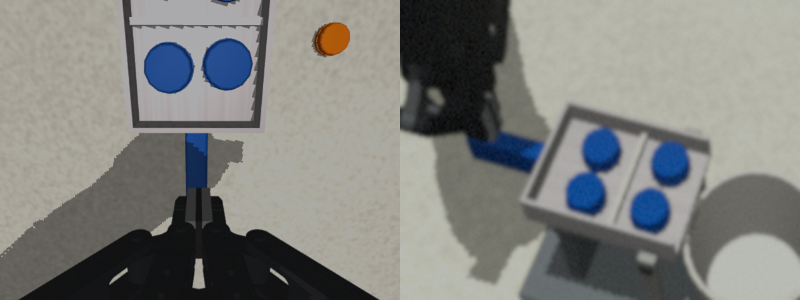

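```bash
python3 - <<'E'
from h import *
c=eyes.camera_info('wrist'); s=get_state(); r=rot(s['orientation'])
print('tip,tcp px (800x600->x0.625)',proj(c,[s['tcp_pos']+.011*r[:,2],s['tcp_pos']]).round(1)*.625)
print('tab corners top',(proj(c,world([.4535,-.2015,.104,.25],B))*.625).round(1).tolist())
Rc=rot(c['orientation']); rel=r.T@(c['xyz']-s['tcp_pos']); RR=r.T@Rc; print('cam rel tool',rel, RR.round(3).tolist())
c1=np.load('w1.npy',allow_pickle=True).item(); c2=dict(c); c2['xyz']=np.array([.4558,-.1998,.19])+r@rel
e=tri((c1,c2),((210,133.5),(318.5,265))); print('wrist tri end top',e)
t,sc=eyes.camera_info('top'),eyes.camera_info('scene')
for k,u in((t,(436.4,318.6)),(sc,(158.3,281.4))): print(proj(k,[e]),u, 'cup-check')
E
```

```text
tip,tcp px (800x600->x0.625) [[198.8125 172.6875]
 [198.875  179.125 ]]
tab corners top [[206.7, 197.3], [207.8, 215.4], [188.4, 197.3], [187.1, 215.3], [207.9, 120.5], [209.3, 129.8], [187.6, 120.5], [186.0, 129.7]]
cam rel tool [ 8.32526497e-02 -7.37947570e-05 -1.69614272e-01] [[-0.001, -0.945, -0.328], [1.0, -0.0, -0.001], [0.001, -0.328, 0.945]]
wrist tri end top [ 0.43476561 -0.20596696  0.11332583]
[[436.17057164 318.47858149]] (436.4, 318.6) cup-check
[[155.79647702 280.47599556]] (158.3, 281.4) cup-check
```

```bash
python3 - <<'E'
from h import *
s=get_state(); r=rot(s['orientation']); P=[.4535,-.2015,.103,.25]; out=[]
T=np.array([[x,y,z] for x in(-.011,.011) for y in(-.004,.004) for z in(-.03,.011)])@r.T+s['tcp_pos']
for n in ('wrist','scene','top'):
    c=eyes.camera_info(n); im=eyes.read_camera(n)[:,:,::-1]; m=proj(c,[s['tcp_pos']])[0].astype(int)
    w,h,k=(130,150,2) if n=='wrist' else (43,50,6)
    o=np.array([m[0]-w//2 if n!='wrist' else m[0]-65,m[1]-h//2 if n!='wrist' else m[1]-75]); o=np.clip(o,0,[640-w,480-h])
    cr=cv2.resize(im[o[1]:o[1]+h,o[0]:o[0]+w],None,fx=k,fy=k,interpolation=cv2.INTER_CUBIC); cr=np.clip(cr*2.,0,255).astype(np.uint8)
    for pts,col in((world(P,B),(0,0,255)),(T,(0,255,0))):
        q=((proj(c,pts)-o+.5)*k).astype(int)
        for a in range(8):
            for b in range(a):
                if bin(a^b).count('1')==1: cv2.line(cr,tuple(map(int,q[a])),tuple(map(int,q[b])),col,1)
    out.append(cv2.resize(cr,(260,300)))
cv2.imwrite('pics/m2.png',cv2.resize(np.hstack(out),(797,307)))
E
```

```text
(no output)
```

View pics/m2.png

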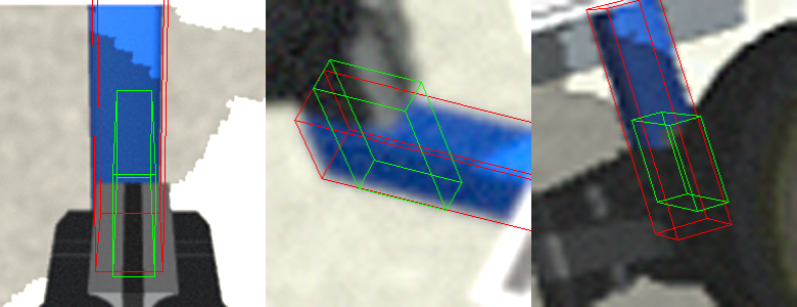

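The pads are drawn over the tab: they shut above it, so the real tips stand higher than the stated 11 mm ahead of the TCP. I'll work out the actual tip offset from the wrist row, crop (132,183), and check it in the scene view.

```bash
python3 - <<'E'
from h import *
s=get_state(); r=rot(s['orientation']); c=eyes.camera_info('wrist'); sc=eyes.camera_info('scene')
m=proj(c,[s['tcp_pos']])[0].astype(int); k=307/300*2
o=m-[65,75]; o2=proj(sc,[s['tcp_pos']])[0].astype(int)-[21,25]
print('seen wrist row',183/k+o[1])
for d in (.011,0,-.01,-.015,-.02,-.025):
    p=s['tcp_pos']+r@[.011,0,d]; q=proj(c,[p])[0]; u=proj(sc,[p])[0]
    print(d,p.round(4),'row',q[1].round(1),'scene crop',((u-o2+.5)*6.14+[266,0]).round())
# finger silhouettes in earlier open pic w2: inner tip corners near (198,320),(437,320)
for d in (.011,-.002,-.015,-.03,-.04): print(d,proj({**c},s['tcp_pos']+np.array([[.011,.0425,d],[.011,-.0425,d]])@r.T).round(0).tolist())
print(s['clock'])
E
```

```text
seen wrist row 300.41368078175896
0.011 [ 0.4634 -0.1999  0.0863] row 254.8 scene crop [453. 197.]
0 [ 0.4634 -0.1999  0.0973] row 264.1 scene crop [443. 171.]
-0.01 [ 0.4634 -0.1999  0.1073] row 273.4 scene crop [433. 147.]
-0.015 [ 0.4634 -0.1999  0.1123] row 278.5 scene crop [428. 134.]
-0.02 [ 0.4634 -0.1999  0.1173] row 283.9 scene crop [423. 122.]
-0.025 [ 0.4634 -0.1999  0.1223] row 289.5 scene crop [418. 110.]
0.011 [[409.0, 255.0], [227.0, 255.0]]
-0.002 [[415.0, 266.0], [221.0, 266.0]]
-0.015 [[422.0, 278.0], [214.0, 279.0]]
-0.03 [[432.0, 296.0], [205.0, 296.0]]
-0.04 [[439.0, 309.0], [197.0, 309.0]]
3.6667
```

The same offset shows in both finger pictures: the real tips are about 25–30 mm behind the TCP, so they are now at z≈0.12, just over the tab's top. I'll open halfway, descend about 3.5 cm in steps watching the force, and close.

```bash
python3 -m inch '[0,0,0,0, 0,0,0,0, 0,0,0,0, 0,0,0,0, 0,0,0,0]' 0 25; python3 -m inch '[0,0,0.7,0, 0,0,0.7,0, 0,0,0.7,0, 0,0,0,0, 0,0,0,0]'; python3 -m inch '[0,0,0.7,0, 0,0,0.7,0, 0,0,0,0, 0,0,0,0, 0,0,0,0]'
```

```text
clock: 4.08
tcp_pos: [0.4528, -0.2027, 0.0974]
orientation: [0.0, 0.992, 0.127, -0.0]
wrist_force: [0.5, 0.2, -0.4]
finger_gap: 0.0429
grip_force: 0.0
clock: 4.5
tcp_pos: [0.452, -0.2022, 0.0754]
orientation: [-0.001, 0.992, 0.127, -0.001]
wrist_force: [0.1, 0.2, 0.6]
finger_gap: 0.0427
grip_force: 0.0
clock: 4.92
tcp_pos: [0.4527, -0.2027, 0.0623]
orientation: [-0.0, 0.992, 0.127, -0.0]
wrist_force: [-0.7, -0.3, -0.8]
finger_gap: 0.0424
grip_force: 0.0
```

```bash
python3 -m inch '[0,0,0,0, 0,0,0,0, 0,0,0,0, 0,0,0,0, 0,0,0,0]' -1 25;python3 -m inch '[0,0,0,0, 0,0,0,0, 0,0,0,0, 0,0,0,0, 0,0,0,0]'; python3 - <<'E'
from h import *
a=eyes.read_camera('wrist'); b=eyes.read_camera('scene')
cv2.imwrite('pics/g.png',np.hstack([cv2.resize(a,(400,300)),cv2.resize(b[250:325,120:220],(400,300),interpolation=2)])[:,:,::-1])
E
```

```text
clock: 5.33
tcp_pos: [0.4525, -0.201, 0.0627]
orientation: [-0.001, 0.992, 0.127, 0.0]
wrist_force: [-0.6, 6.0, 3.6]
finger_gap: 0.0136
grip_force: 26.8
clock: 5.75
tcp_pos: [0.4525, -0.201, 0.0628]
orientation: [-0.001, 0.992, 0.127, 0.0]
wrist_force: [-1.0, 5.0, 4.6]
finger_gap: 0.0139
grip_force: 26.8
```

View pics/g.png

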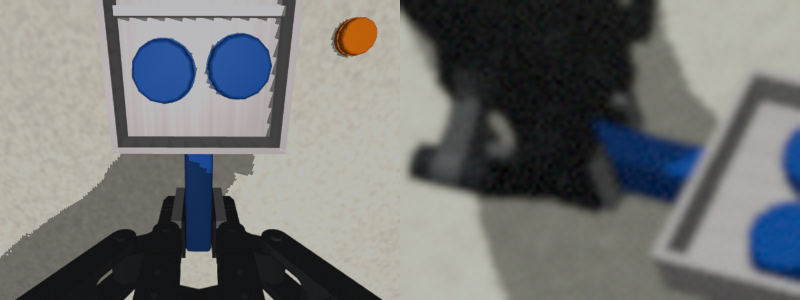

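It is gripped: the gap is 14 mm, and the pads sit either side of the tab at (200,215) with the free end visible behind. Now I'll tip along the arc, to 15° first.

```bash
python3 -m inch '[0.02,-0.1,-0.36,0, 0.02,0,-0.36,0, 0.04,0,-0.35,0, 0.04,0,-0.35,0, 0.06,0,-0.35,0]'; python3 -m inch '[0.06,0,-0.35,0, 0.08,0,-0.35,0, 0.08,0,-0.35,0, 0.1,0,-0.34,0, 0.1,0,-0.34,0]'
```

```text
clock: 6.27
tcp_pos: [0.4542, -0.2006, 0.0802]
orientation: [-0.001, 0.992, 0.127, 0.0]
wrist_force: [3.0, 3.9, -4.5]
finger_gap: 0.0135
grip_force: 25.3
clock: 6.68
tcp_pos: [0.458, -0.1997, 0.0974]
orientation: [-0.001, 0.992, 0.127, -0.0]
wrist_force: [2.0, 4.3, -4.6]
finger_gap: 0.0138
grip_force: 25.2
```

Forces are small, so I'll go on to 30°.

```bash
python3 -m inch '[0.11,0,-0.34,0, 0.11,0,-0.34,0, 0.13,0,-0.33,0, 0.13,0,-0.33,0, 0.15,0,-0.32,0]'; python3 -m inch '[0.15,0,-0.32,0, 0.16,0,-0.32,0, 0.16,0,-0.31,0, 0.18,0,-0.3,0, 0.18,0,-0.3,0]';  python3 -m inch '[0,0,0,0, 0,0,0,0, 0,0,0,0, 0,0,0,0, 0,0,0,0]'; python3 - <<'E'
from h import *
b=eyes.read_camera('scene')[230:400,140:380]; t=eyes.read_camera('top')[140:330,340:480]
cv2.imwrite('pics/p.png',np.hstack([cv2.resize(b,(480,400),interpolation=2),cv2.resize(t,(300,400),interpolation=2)])[:,:,::-1])
E
```

```text
clock: 7.1
tcp_pos: [0.464, -0.1981, 0.114]
orientation: [-0.0, 0.992, 0.127, -0.001]
wrist_force: [1.7, 5.0, -6.0]
finger_gap: 0.013
grip_force: 25.2
clock: 7.52
tcp_pos: [0.4719, -0.1961, 0.1295]
orientation: [-0.0, 0.992, 0.127, -0.001]
wrist_force: [-0.0, 5.3, -5.1]
finger_gap: 0.0138
grip_force: 25.5
clock: 7.93
tcp_pos: [0.4721, -0.1961, 0.1297]
orientation: [-0.0, 0.992, 0.127, -0.0]
wrist_force: [0.8, 5.3, -3.2]
finger_gap: 0.0134
grip_force: 25.7
```

View pics/p.png

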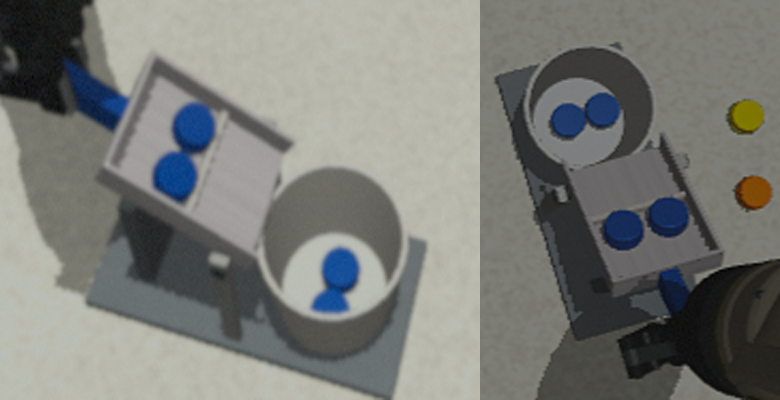

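Both front caps are in the cup, at (340,270) and (330,305) in the left half, and both rear caps are held by the lip. Now I'll lower along the same arc.

```bash
python3 -m inch '[-0.18,0,0.3,0, -0.18,0,0.3,0, -0.16,0,0.31,0, -0.16,0,0.32,0, -0.15,0,0.32,0]'; python3 -m inch '[-0.15,0,0.32,0, -0.13,0,0.33,0, -0.13,0,0.33,0, -0.11,0,0.34,0, -0.11,0,0.34,0]'; python3 -m inch '[-0.1,0,0.34,0, -0.1,0,0.34,0, -0.08,0,0.35,0, -0.08,0,0.35,0, -0.06,0,0.35,0]'; python3 -m inch '[-0.06,0,0.35,0, -0.04,0,0.35,0, -0.04,0,0.35,0, -0.02,0,0.34,0, -0.02,0,0.3,0]'; python3 -m inch '[0,0,0,0, 0,0,0,0, 0,0,0,0, 0,0,0,0, 0,0,0,0]'
```

```text
clock: 8.45
tcp_pos: [0.4641, -0.1982, 0.1148]
orientation: [-0.0, 0.992, 0.127, 0.0]
wrist_force: [-2.5, 5.8, 1.8]
finger_gap: 0.0134
grip_force: 25.9
clock: 8.87
tcp_pos: [0.4576, -0.1998, 0.098]
orientation: [-0.0, 0.992, 0.127, -0.0]
wrist_force: [-3.5, 5.4, 1.8]
finger_gap: 0.0135
grip_force: 25.5
clock: 9.28
tcp_pos: [0.4534, -0.2009, 0.0806]
orientation: [-0.0, 0.992, 0.126, -0.001]
wrist_force: [-3.0, 4.5, 1.6]
finger_gap: 0.0134
grip_force: 25.3
clock: 9.7
tcp_pos: [0.4516, -0.2014, 0.0636]
orientation: [-0.0, 0.992, 0.126, -0.001]
wrist_force: [-6.2, 7.1, 25.1]
finger_gap: 0.0137
grip_force: 29.2
clock: 10.12
tcp_pos: [0.4515, -0.2014, 0.0639]
orientation: [-0.0, 0.992, 0.126, -0.001]
wrist_force: [-3.7, 5.5, 1.5]
finger_gap: 0.0136
grip_force: 25.5
```

It is level again. Releasing to half open, then straight up.

```bash
python3 -m inch '[0,0,0,0, 0,0,0,0, 0,0,0,0, 0,0,0,0, 0,0,0,0]' 0; python3 -m inch '[0,0,-0.5,0, 0,0,-1,0, 0,0,-1.5,0, 0,0,-2,0, 0,0,-2,0]'; python3 -m inch '[0,0,-2,0, 0,0,-2,0, -2,0,-2,0, -2,0,0,0, 0,0,0,0]';  python3 -m inch '[0,0,0,0, 0,0,0,0, 0,0,0,0, 0,0,0,0, 0,0,0,0]'; python3 - <<'E'
from h import *
b=eyes.read_camera('scene'); c=eyes.read_camera('wrist')
cv2.imwrite('pics/end.png',np.hstack([cv2.resize(b[230:400,140:380],(400,300),interpolation=2),cv2.resize(c,(400,300))])[:,:,::-1])
E
```

```text
clock: 10.53
tcp_pos: [0.453, -0.2024, 0.0636]
orientation: [0.001, 0.992, 0.126, 0.0]
wrist_force: [-0.4, -0.0, 0.8]
finger_gap: 0.0425
grip_force: 0.0
clock: 10.95
tcp_pos: [0.4523, -0.2016, 0.1346]
orientation: [0.0, 0.992, 0.127, -0.0]
wrist_force: [0.7, 0.2, 0.1]
finger_gap: 0.043
grip_force: 0.0
clock: 11.37
tcp_pos: [0.4124, -0.2125, 0.1957]
orientation: [0.001, 0.992, 0.126, 0.001]
wrist_force: [-1.0, 0.3, -0.3]
finger_gap: 0.0427
grip_force: 0.0
clock: 11.78
tcp_pos: [0.414, -0.2115, 0.1928]
orientation: [-0.0, 0.992, 0.127, -0.0]
wrist_force: [0.3, -0.7, -0.4]
finger_gap: 0.0429
grip_force: 0.0
```

View pics/end.png

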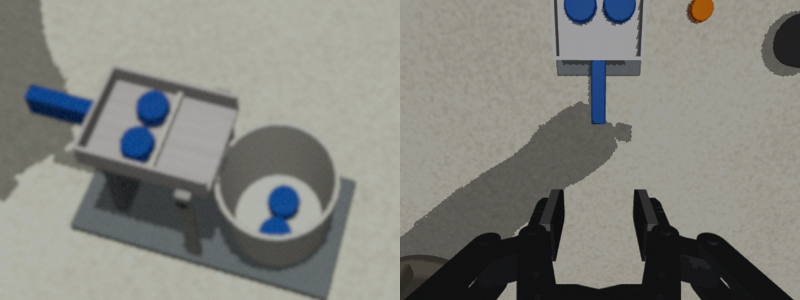

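The tray is level, the rear caps are behind the lip at (152,107) and (137,145), the front caps are in the cup at (283,200) and (275,228), and the gripper is clear.

```bash
python3 -c "
from workcell import env; print(env.hand_in())"
```

```text
the job is handed in; nothing more can be done
None
```

I tipped the blue tray, its two front caps slid into the cup, and I lowered it level and let go; the rear caps stayed behind the lip, the black tray was not touched, and the job was handed in at about 12 s (no verdict came back).

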